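# Check the brake lever of the block trolley

### The job

Check the brake lever on the block trolley's push bar: without gripping anything, push the lever in towards the bar with the outside of your fingers until it comes up firm at its stop, short of the bar, let it come all the way back out, then press it in to the stop a second time. Press firmly but do not force it, and finish while holding the lever in, so that its gap to the bar can be gauged. Keep off the push bar and leave the tools and the tin as they are.

Things in the scene. Friction and masses are not known exactly. Their poses are not given: they have to be found in the camera images.
- brake_lever (a joint): Swing of the brake lever about its upright pivot: 0 rad = all the way out (blade slants 0.22 rad away from the bar), growing as it is pressed to the bar; stop at 0.28 rad, blade then nearly parallel to the bar, some 20 mm short of it. A spring returns it: at the press point it resists with 3.5 N at first, 8 N near the stop, then firmly (some 1 mm more give per 15 N).
- lever_pivot (a point): Pivot of the brake lever, an aluminium blade 16 mm high, 10 mm thick, with a 19 mm ball end 130 mm from the pivot. It lies level beside the push bar, on the side away from the robot; the pivot, 50 mm out from the bar's axis in a dark clamp, is its left end as the robot sees it, the ball its right end. Nothing near the blade rises more than 25 mm above its middle.
- lever_press (a point): Place to press: middle of the blade's flat outer face, 95 mm from the pivot, 35 mm short of the ball's centre. x points straight out of the face, away from the bar (press along -x), -y along the blade to the ball, z up. It moves with the lever, 26 mm from out to stop. Free air: 200 mm below the blade, 60 mm or more beyond it, to the carved block (its flat ledge lies 262 mm below the blade).
- lever_tip (a point): Centre of the ball (19 mm) at the lever's free end.
- bar_behind_lever (a point): Point on the push bar's axis behind the lever, 95 mm along the bar from the pivot's clamp. Its y axis lies along the bar, its x axis points from the bar to the lever's side, away from the robot. The bar is a level steel tube of 33 mm, here in a thin rubber sleeve (36 mm over it); same height as the blade.
- trolley: Timber trolley parked at the bench's far edge, fixed: U-shaped push handle of 33 mm steel tube (level bar, axis 200 mm above the bench top, uprights 480 mm apart), a low deck on castors and on it a big half-carved softwood block. Origin straight below the bar's middle, at bench-top height; y along the bar, x away from the robot.
- mallet: Round carver's mallet of dark wood standing on its head (92 mm across, 212 mm tall) on the bench, on the robot's side of the push bar; its top is about as high as the bar. Origin under its middle. To be left alone.
- grinder: Cordless angle grinder, 300 mm long, 140 mm wide at its disc and 85 mm high, lying on the bench, disc up. Origin under its middle. To be left alone.
- gouge: Carving gouge with a turned wooden handle, 260 mm long, 29 mm high, lying on the bench. Origin under its middle. To be left alone.
- wax_tin: Flat round tin of wax, 87 mm across, 48 mm high, on the bench. Origin under its middle. To be left alone.

How it is judged:
By the outcome, as a careful person would: the job done as asked, in the order asked, and still so for the second after the job is handed in, while the arm keeps its last pose, push and grip.
It also fails if it takes over 58 s, if anything falls off the work surface, if the arm or the gripper's body presses on something with over 40 N, if the wrist force passes 120 N, or if a joint passes its speed limit or range.

### The arm

A 6-joint arm with a two-finger parallel gripper is mounted at the origin on the work surface. World frame = base frame: x ahead of the robot, y to its left, z up, the work surface at z = 0. Lengths are in mm, angles in rad, forces in N, time in s.
With the tool pointing down it reaches from about 275 to 825 mm from the base axis. Payload 5.2 kg.
Tool frame: the origin (TCP) lies at the centre of the arm's flange, where the gripper is bolted on; the fingertips stand 186 mm ahead of it and the grasp point (between the pads) lies 167 mm ahead of it; x points along the fingers, y is the direction in which the jaws open and shut, and the axes are right-handed (so a half turn about x gives the same grasp; the last joint's range is limited). The gripper opens to 93 mm and grips with 3 to 60 N. Pads are 15 mm wide; open, the fingers measure 128 mm over their backs; the gripper's body (75 mm by 188 mm) begins 65 mm behind the grasp point.
Start: joints at [1.128, 0.259, 1.535, -0, 1.348, -0.203], TCP at [130.607, 534.273, 404.753] pointing down, gripper open.
Joint ranges: [-3.14, 3.14], [-0.91, 2.08], [0.19, 2.58], [-1.22, 4.36], [0.22, 2.71], [-3.12, 3.12]. Speed limits (rad/s): [2.57, 2.57, 3.14, 3.14, 3.14, 3.14].

### API

Orientations are given as a unit quaternion [w, x, y, z].
In Python, from rig import robot, snapshot, get_calibration gives the robot as it stands.
- The arm moves only by the tool drive_tool, never from a script. Its argument "moves" is a list of rows, each an object with "delta_pos": the shift along the tool's x, y, z in mm, a list of three; "twist": the turn, a rotation vector about the tool's x, y, z in rad, a list of three; "gripper": the opening, from 0 (shut) to 1 (fully open). In form: [{"delta_pos": [dx, dy, dz], "twist": [wx, wy, wz], "gripper": gripper}, ...]. A call has 1 to 10 rows; each row shifts and turns the commanded pose from where the row before left it, along the tool's axes as they then stand; what a row does not reach is not made up. A row lasts 1/10 s, in which the tool goes at most 50 mm and 8.59 degrees, less where a joint would pass 70% of its speed; a pose out of reach is approached as far as the arm can. A call is refused whole if a number of a shift passes 50 or a number of a turn 0.15, either way. A call with a gripper value outside its range is refused whole. The fingers move at their own pace and stop on an object; "newtons" is the grip in N (left out, the last holds). Time passes only in rows, so rows that do not move let the fingers close. It gives the time, the measured TCP pose, the force and the opening at its end, in the units of the state.
- robot.sense(): the state, without advancing time (a new reading comes with each control period).
- snapshot(name): name is "scene" or "top"; returns (picture, depth): 400x640x3 uint8, blue, green, red; 400x640 float32, mm along the optical axis (not along the pixel's ray), 0 where there is no reading.
- get_calibration(name): a dict with "intrinsics" (3x3 intrinsics, pixels), "dist_coeffs" ([k1, k2, p1, p2, k3] as OpenCV has them; the pictures are not rectified), "view" (4x4, takes a point from world to camera coordinates). Camera axes: x right, y down, z forward; pixel columns grow to the right and rows downward; lengths in mm; the calibration is good to about 2 mm. A picture is of the moment at which its call begins. get_calibration takes no time and is no camera call.
- robot.hand_in(): hands the job in, once; it reports no verdict.
The state is a dict: "time_s": time; "qpos": joint angles; "qvel": joint speeds; "tau": joint torques, N m; "ee_pos": TCP position; "orientation": TCP orientation; "ft_force": force on the tool from outside, world axes, zero at the start; "torque": the same for the moment, N m; "gripper_width": opening from 0.0 (shut) to 1.0 (fully open).
Only numpy, scipy, OpenCV 4.12 (cv2) and the standard library are available. Lean on these libraries where they do the work, as an engineer would, in place of code of your own. Each camera call takes 0.05 s, during which the arm holds its last target.

## Working session

There is one attempt and no reset: what is moved stays moved. The work goes in short steps, Python scripts to look and compute and a tool call to move; the robot and the scene stay as the last step left them, time stands still between calls to the robot, and variables do not carry over. Pictures are saved under pics/ and viewed, and the job is handed in when it is done.

Besides the shell and the picture viewer there is one more tool, called after ">>>" as a command line: name --argument value ..., lists and objects as JSON in quotes. drive_tool: Moves the arm, as the interface text tells. Its arguments: {"type":"object","properties":{"moves":{"type":"array"},"newtons":{"type":"number"}},"required":["moves"]}

```bash
mkdir -p pics; ls; python3 - <<'E'
from rig import robot, snapshot, get_calibration
import cv2,numpy as np
s=robot.sense()
for k in s: print(k,np.round(s[k],3))
for n in("scene","top"):
    p,d=snapshot(n); cv2.imwrite(f"pics/{n}0.png",p); np.save(f"{n}_d0.npy",d); c=get_calibration(n); print(n,c)
E
```

```text
pics
time_s 0.0
qpos [ 1.128  0.259  1.536 -0.     1.348 -0.203]
qvel [-0.     0.002  0.    -0.    -0.    -0.   ]
tau [-1.0000e-03 -4.3731e+01 -2.8400e+01  7.2000e-02  4.2000e-02 -0.0000e+00]
ee_pos [130.512 534.06  403.917]
orientation [ 0.702  0.084  0.702 -0.085]
ft_force [0.675 0.649 0.585]
torque [-0.018 -0.047 -0.029]
gripper_width 0.997
scene {'intrinsics': array([[513.80493656,   0.        , 325.18171374],
       [  0.        , 513.80493656, 204.36540178],
       [  0.        ,   0.        ,   1.        ]]), 'dist_coeffs': array([-0.1176566,  0.       ,  0.       ,  0.       ,  0.       ]), 'view': array([[-5.98236189e-01,  8.01294764e-01,  6.33749350e-03,
         2.86573029e+02],
       [ 6.41969996e-01,  4.83989660e-01, -5.94666741e-01,
        -2.31095511e+02],
       [-4.79570627e-01, -3.51682685e-01, -8.03947326e-01,
         1.73045290e+03],
       [ 0.00000000e+00,  0.00000000e+00,  0.00000000e+00,
         1.00000000e+00]])}
top {'intrinsics': array([[474.78958381,   0.        , 319.7159693 ],
       [  0.        , 474.78958381, 206.22889677],
       [  0.        ,   0.        ,   1.        ]]), 'dist_coeffs': array([-0.14693124,  0.        ,  0.        ,  0.        ,  0.        ]), 'view': array([[-2.93885119e-02, -9.99481814e-01, -1.31308088e-02,
         2.15570481e+01],
       [-9.96097118e-01,  3.03777264e-02, -8.28717456e-02,
         5.05223112e+02],
       [ 8.32276868e-02,  1.06440835e-02, -9.96473710e-01,
         1.47734532e+03],
       [ 0.00000000e+00,  0.00000000e+00,  0.00000000e+00,
         1.00000000e+00]])}
```

View pics/scene0.png

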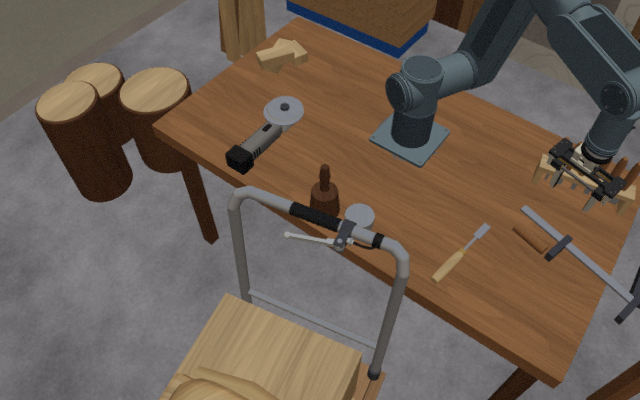

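View pics/top0.png

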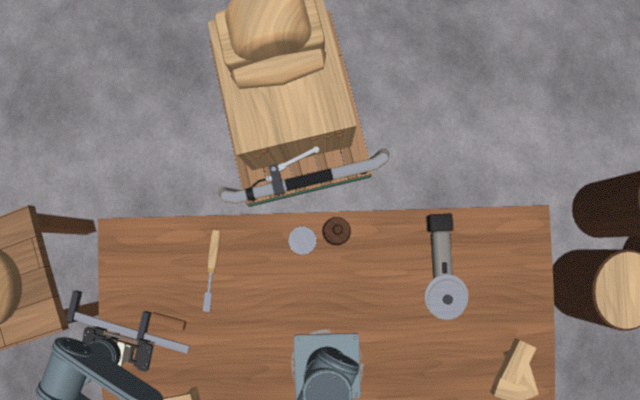

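The scene view shows the lever ball near (288,235) and its clamp near (345,235). In the top view the ball is near (317,150) and the clamp near (278,178). I'll zoom in on both.

```bash
python3 - <<'E'
import cv2
a=cv2.imread("pics/scene0.png")[180:280,230:420]; b=cv2.imread("pics/top0.png")[130:220,210:400]
cv2.imwrite("pics/z1.png",cv2.resize(a,None,fx=4,fy=4,interpolation=2)); cv2.imwrite("pics/z2.png",cv2.resize(b,None,fx=4,fy=4,interpolation=2))
E
```

```text
(no output)
```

View pics/z1.png

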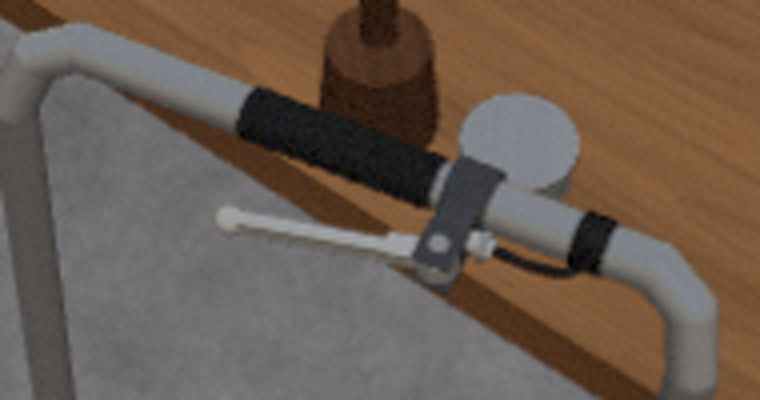

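View pics/z2.png

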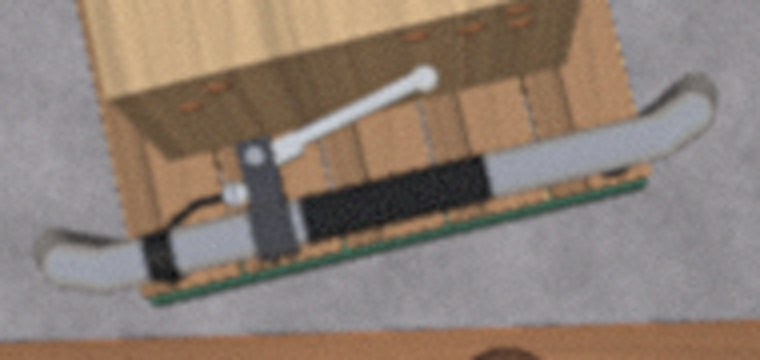

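```bash
cat >h.py <<'E'
import numpy as np,cv2
from rig import get_calibration
def ray(n,u,v):
    c=get_calibration(n);V=np.array(c["view"]);R=V[:3,:3];t=V[:3,3]
    p=cv2.undistortPoints(np.array([[[u,v]]],float),np.array(c["intrinsics"]),np.array(c["dist_coeffs"]))[0,0]
    d=R.T@np.array([p[0],p[1],1]);return -R.T@t,d/np.linalg.norm(d)
def plane(n,u,v,z):
    o,d=ray(n,u,v);return o+d*(z-o[2])/d[2]
def tri(a,b):
    o1,d1=ray("scene",*a);o2,d2=ray("top",*b)
    s=np.linalg.lstsq(np.c_[d1,-d2],o2-o1,rcond=None)[0]
    p,q=o1+s[0]*d1,o2+s[1]*d2
    return (p+q)/2,np.linalg.norm(p-q)
def proj(n,P):
    c=get_calibration(n);V=np.array(c["view"]);
    return cv2.projectPoints(np.array([P],float),cv2.Rodrigues(V[:3,:3])[0],V[:3,3],np.array(c["intrinsics"]),np.array(c["dist_coeffs"]))[0].ravel()
E
python3 - <<'E'
from h import *
np.set_printoptions(precision=1,suppress=True)
print("ball",tri((287,234.5),(316.5,149.5)),plane("top",316.5,149.5,200),plane("scene",287,234.5,200))
print("piv",tri((339.5,240.7),(273.8,168.7)),plane("top",273.8,168.7,212),plane("scene",339.5,240.7,212))
for p in((285.5,184.5),(332.5,174.5)): print("bar top",plane("top",*p,218))
print("sleeve tops: mallet",plane("top",337,228,212), plane("scene",325,168,212))
ds=np.load("scene_d0.npy");dt=np.load("top_d0.npy")
c=get_calibration("top");
for n,d,u,v in(("scene",ds,287,234),("top",dt,316,149),("top",dt,309,175),("top",dt,280,180),("top",dt,270,130)):
    o,r=ray(n,u,v);z=d[v,u];V=get_calibration(n)["view"];print(n,u,v,o+r*z/(V[2,:3]@r))
E
```

```text
ball (array([651. ,   9.4, 198. ]), np.float64(1.3321185723363214)) [651.    8.8 200. ] [651.6  10.9 200. ]
piv (array([597.5, 128.9, 215.5]), np.float64(0.7657647281349126)) [598.3 128.9 212. ] [595.4 128.  212. ]
bar top [552.1  96.8 218. ]
bar top [575.8 -33.5 218. ]
sleeve tops: mallet [428.4 -41.2 212. ] [433.3 -36.5 212. ]
scene 287 234 [653.5  12.9 206.3]
top 316 149 [649.9  10.  212.4]
top 309 175 [577.5  31.5 211.4]
top 280 180 [565.3 111.9 216.7]
top 270 130 [777.6 168.6 -61.3]
```

Measured positions:

| Item | Position or direction |
|---|---|
| Ball | about (651, 9, 198) |
| Pivot | about (597.5, 129) |
| Bar yaw | about 0.18 rad |
| Pressed face, lever out | about (641, 44, 200), normal yaw about 0.42 rad |
| Pressed face, at the stop | normal yaw about 0.13 rad |

I'll raise the arm, turn the jaws to the lever's normal and close the fingers.

>>> drive_tool --moves '[{"delta_pos":[-8,0,0],"twist":[0.113,0,0],"gripper":0},{"delta_pos":[-8,0,0],"twist":[0.113,0,0],"gripper":0},{"delta_pos":[-8,0,0],"twist":[0.113,0,0],"gripper":0},{"delta_pos":[-8,0,0],"twist":[0.113,0,0],"gripper":0},{"delta_pos":[-8,0,0],"twist":[0.113,0,0],"gripper":0},{"delta_pos":[-8,0,0],"twist":[0.113,0,0],"gripper":0},{"delta_pos":[-8,0,0],"twist":[0.113,0,0],"gripper":0},{"delta_pos":[-8,0,0],"twist":[0.113,0,0],"gripper":0},{"delta_pos":[-8,0,0],"twist":[0.113,0,0],"gripper":0},{"delta_pos":[-8,0,0],"twist":[0.113,0,0],"gripper":0}]' --newtons 10

```text
time_s: 1.1
ee_pos: [130.6, 534.2, 484.5]
orientation: [0.547, 0.448, 0.547, -0.449]
ft_force: [0.9, -0.5, 0.2]
gripper_width: 0.189
```

```bash
cat >>h.py <<'E'
from scipy.spatial.transform import Rotation as Ro
def st():
    from rig import robot
    s=robot.sense();q=np.array(s["orientation"]);R=Ro.from_quat(q[[1,2,3,0]]).as_matrix()
    print("t",s["time_s"],"p",np.round(s["ee_pos"],1),"F",np.round(s["ft_force"],1),"g",round(float(s["gripper_width"]),3),"q",np.round(s["qpos"],2))
    print(np.round(R,4).tolist());return s,R
E
python3 - <<'E'
from h import *
s,R=st(); print(R.T@(np.array([697,56,484])-s["ee_pos"]))
E
```

```text
t 1.1 p [130.6 534.2 484.5] F [ 0.9 -0.5  0.2] g 0.189 q [1.13 0.22 1.39 0.   1.53 0.93]
[[-0.0005, 0.9808, 0.1951], [-0.001, 0.1951, -0.9808], [-1.0, -0.0007, 0.0009]]
[  0.72909208 462.26793405 579.52045437]
```

>>> drive_tool --moves '[{"delta_pos":[0,22,28.8],"twist":[0,0,0],"gripper":0},{"delta_pos":[0,22,28.8],"twist":[0,0,0],"gripper":0},{"delta_pos":[0,22,28.8],"twist":[0,0,0],"gripper":0},{"delta_pos":[0,22,28.8],"twist":[0,0,0],"gripper":0},{"delta_pos":[0,22,28.8],"twist":[0,0,0],"gripper":0},{"delta_pos":[0,22,28.8],"twist":[0,0,0],"gripper":0},{"delta_pos":[0,22,28.8],"twist":[0,0,0],"gripper":0},{"delta_pos":[0,22,28.8],"twist":[0,0,0],"gripper":0},{"delta_pos":[0,22,28.8],"twist":[0,0,0],"gripper":0},{"delta_pos":[0,22,28.8],"twist":[0,0,0],"gripper":0}]'

```text
time_s: 2.1
ee_pos: [404.5, 294.8, 484.4]
orientation: [0.547, 0.447, 0.548, -0.448]
ft_force: [1.0, 0.6, -0.6]
gripper_width: 0.005
```

>>> drive_tool --moves '[{"delta_pos":[0,22,28.8],"twist":[0,0,0],"gripper":0},{"delta_pos":[0,22,28.8],"twist":[0,0,0],"gripper":0},{"delta_pos":[0,22,28.8],"twist":[0,0,0],"gripper":0},{"delta_pos":[0,22,28.8],"twist":[0,0,0],"gripper":0},{"delta_pos":[0,22,28.8],"twist":[0,0,0],"gripper":0},{"delta_pos":[0,22,28.8],"twist":[0,0,0],"gripper":0},{"delta_pos":[0,22,28.8],"twist":[0,0,0],"gripper":0},{"delta_pos":[0,22,28.8],"twist":[0,0,0],"gripper":0},{"delta_pos":[0,22,28.8],"twist":[0,0,0],"gripper":0},{"delta_pos":[0,22,28.8],"twist":[0,0,0],"gripper":0}]'

```text
time_s: 3.1
ee_pos: [677.7, 56.6, 484.0]
orientation: [0.547, 0.447, 0.548, -0.448]
ft_force: [0.0, -0.3, 0.9]
gripper_width: 0.005
```

```bash
python3 - <<'E'
from h import *
from rig import snapshot
s,R=st(); print(R.T@(np.array([676,55,484])-s["ee_pos"]))
p,_=snapshot("scene");cv2.imwrite("pics/s1.png",p)
print(proj("scene",s["ee_pos"]+186*R[:,0]))
cv2.imwrite("pics/s1z.png",cv2.resize(p[60:300,180:460],None,fx=2.5,fy=2.5,interpolation=2))
E
```

```text
t 3.1 p [677.7  56.6 484. ] F [ 0.  -0.3  0.9] g 0.005 q [-0.08  0.47  1.04  0.    1.64 -0.28]
[[-0.0012, 0.9799, 0.1996], [0.0001, 0.1996, -0.9799], [-1.0, -0.0012, -0.0004]]
[ 0.03702934 -1.99647851  1.19722536]
[293.1556332  228.55513665]
```

View pics/s1z.png

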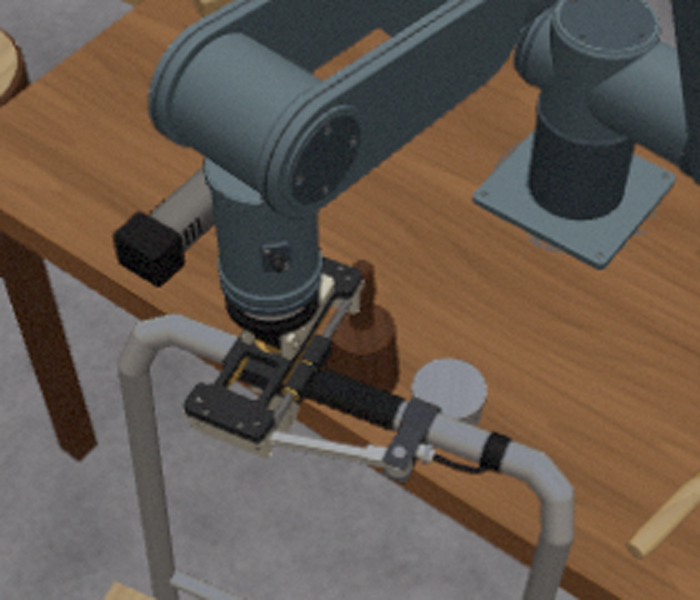

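The fingers hang just beyond the lever, projected at about (293,228), and the body is clear above the bar. I'll descend now.

>>> drive_tool --moves '[{"delta_pos":[12,0,0],"twist":[0,0,0],"gripper":0},{"delta_pos":[12,0,0],"twist":[0,0,0],"gripper":0},{"delta_pos":[12,0,0],"twist":[0,0,0],"gripper":0},{"delta_pos":[12,0,0],"twist":[0,0,0],"gripper":0},{"delta_pos":[12,0,0],"twist":[0,0,0],"gripper":0},{"delta_pos":[10,0,0],"twist":[0,0,0],"gripper":0}]'

```text
time_s: 3.75
ee_pos: [676.2, 58.3, 413.7]
orientation: [0.548, 0.447, 0.548, -0.447]
ft_force: [0.0, 0.3, 0.3]
gripper_width: 0.003
```

>>> drive_tool --moves '[{"delta_pos":[6,0,0],"twist":[0,0,0],"gripper":0},{"delta_pos":[6,0,0],"twist":[0,0,0],"gripper":0},{"delta_pos":[6,0,0],"twist":[0,0,0],"gripper":0},{"delta_pos":[6,0,0],"twist":[0,0,0],"gripper":0},{"delta_pos":[6,0,0],"twist":[0,0,0],"gripper":0},{"delta_pos":[6,0,0],"twist":[0,0,0],"gripper":0},{"delta_pos":[6,0,0],"twist":[0,0,0],"gripper":0},{"delta_pos":[6,0,0],"twist":[0,0,0],"gripper":0},{"delta_pos":[0,0,0],"twist":[0,0,0],"gripper":0}]'

```text
time_s: 4.65
ee_pos: [676.5, 57.7, 365.5]
orientation: [0.547, 0.447, 0.548, -0.448]
ft_force: [0.2, -0.5, -0.2]
gripper_width: 0.001
```

```bash
python3 - <<'E'
from h import *
from rig import snapshot
s,R=st()
for n in("scene","top"):
    p,_=snapshot(n)
    x0,y0=(230,170) if n=="scene" else (220,110)
    cv2.imwrite(f"pics/{n}2z.png",cv2.resize(p[y0:y0+110,x0:x0+160],None,fx=5,fy=5,interpolation=2))
E
```

```text
t 4.65 p [676.5  57.7 365.5] F [ 0.2 -0.5 -0.2] g 0.001 q [-0.08  0.52  1.25 -0.    1.38 -0.28]
[[-0.002, 0.9799, 0.1996], [0.0001, 0.1996, -0.9799], [-1.0, -0.0019, -0.0005]]
```

View pics/scene2z.png

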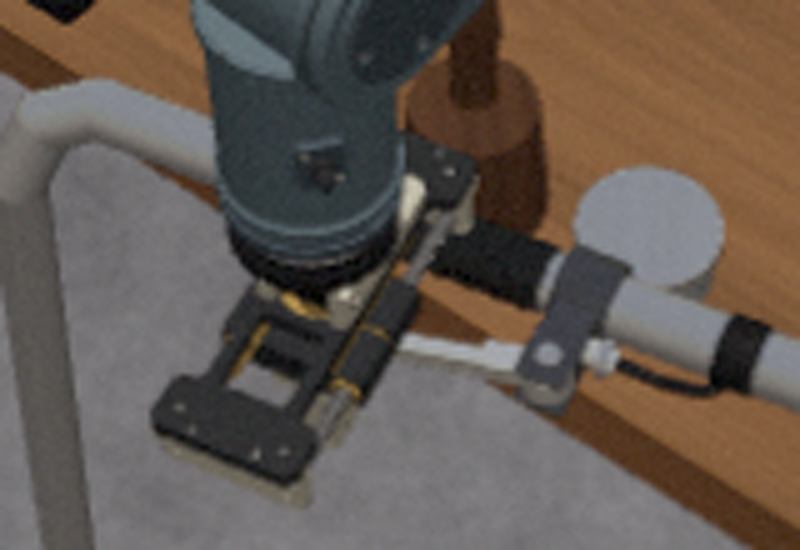

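View pics/top2z.png

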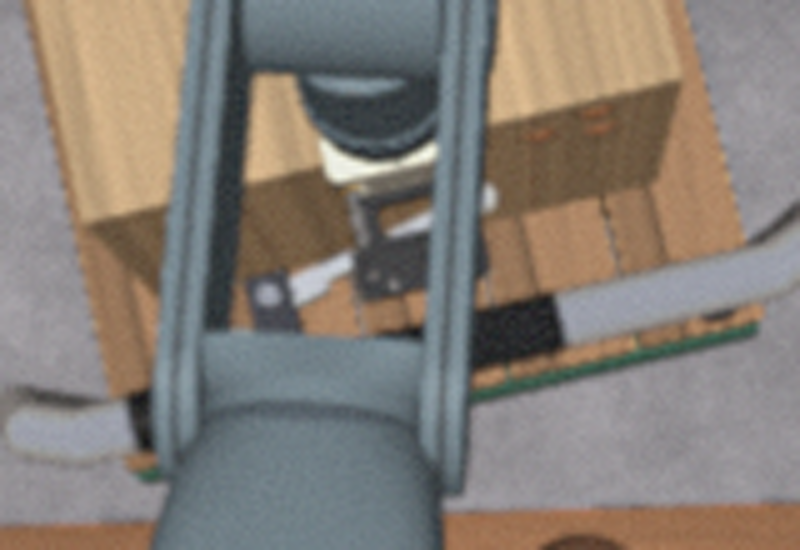

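The lever hasn't moved: the ball is still at (318,149) in the top view. The fingers are beyond the blade and nothing is touching. I'll shift slightly along the blade and creep in.

>>> drive_tool --moves '[{"delta_pos":[0,-4,2],"twist":[0,0,0],"gripper":0},{"delta_pos":[0,-4,2],"twist":[0,0,0],"gripper":0},{"delta_pos":[0,-3,1],"twist":[0,0,0],"gripper":0},{"delta_pos":[0,0,0],"twist":[0,0,0],"gripper":0}]'

```text
time_s: 5.15
ee_pos: [666.5, 50.3, 367.1]
orientation: [0.548, 0.447, 0.547, -0.447]
ft_force: [0.1, -0.3, 0.2]
gripper_width: 0.004
```

>>> drive_tool --moves '[{"delta_pos":[0,-2,0.2],"twist":[0,0,0],"gripper":0},{"delta_pos":[0,-2,0.2],"twist":[0,0,0],"gripper":0},{"delta_pos":[0,0,0],"twist":[0,0,0],"gripper":0}]'

```text
time_s: 5.45
ee_pos: [662.9, 49.4, 366.8]
orientation: [0.548, 0.447, 0.548, -0.447]
ft_force: [0.8, -0.3, -1.1]
gripper_width: 0.006
```

>>> drive_tool --moves '[{"delta_pos":[0,-2,0.2],"twist":[0,0,0],"gripper":0},{"delta_pos":[0,-2,0.2],"twist":[0,0,0],"gripper":0},{"delta_pos":[0,0,0],"twist":[0,0,0],"gripper":0}]'

```text
time_s: 5.75
ee_pos: [659.3, 48.3, 366.8]
orientation: [0.548, 0.448, 0.547, -0.447]
ft_force: [1.5, 0.5, -0.7]
gripper_width: 0.001
```

>>> drive_tool --moves '[{"delta_pos":[0,-2,0.2],"twist":[0,0,0],"gripper":0},{"delta_pos":[0,-2,0.2],"twist":[0,0,0],"gripper":0},{"delta_pos":[0,0,0],"twist":[0,0,0],"gripper":0}]'

```text
time_s: 6.05
ee_pos: [655.6, 46.8, 366.9]
orientation: [0.548, 0.448, 0.547, -0.447]
ft_force: [4.9, -0.9, -1.5]
gripper_width: 0.006
```

>>> drive_tool --moves '[{"delta_pos":[0,-2,0.2],"twist":[0,0,0],"gripper":0},{"delta_pos":[0,-2,0.2],"twist":[0,0,0],"gripper":0},{"delta_pos":[0,-2,0.2],"twist":[0,0,0],"gripper":0},{"delta_pos":[0,-2,0.2],"twist":[0,0,0],"gripper":0},{"delta_pos":[0,0,0],"twist":[0,0,0],"gripper":0}]'

```text
time_s: 6.55
ee_pos: [648.0, 44.3, 367.1]
orientation: [0.548, 0.448, 0.547, -0.447]
ft_force: [5.9, -1.0, -0.5]
gripper_width: 0.002
```

>>> drive_tool --moves '[{"delta_pos":[0,-2,0.2],"twist":[0,0,0],"gripper":0},{"delta_pos":[0,-2,0.2],"twist":[0,0,0],"gripper":0},{"delta_pos":[0,-2,0.2],"twist":[0,0,0],"gripper":0},{"delta_pos":[0,0,0],"twist":[0,0,0],"gripper":0}]'

```text
time_s: 6.95
ee_pos: [642.4, 42.4, 367.1]
orientation: [0.548, 0.448, 0.547, -0.447]
ft_force: [7.1, -1.4, -1.9]
gripper_width: 0.003
```

>>> drive_tool --moves '[{"delta_pos":[0,-2,0.2],"twist":[0,0,0],"gripper":0},{"delta_pos":[0,-1,0.1],"twist":[0,0,0],"gripper":0},{"delta_pos":[0,0,0],"twist":[0,0,0],"gripper":0}]'

```text
time_s: 7.25
ee_pos: [639.6, 41.6, 367.1]
orientation: [0.548, 0.448, 0.547, -0.447]
ft_force: [6.9, -0.4, -1.6]
gripper_width: 0.005
```

>>> drive_tool --moves '[{"delta_pos":[0,-2,0.2],"twist":[0,0,0],"gripper":0},{"delta_pos":[0,-1,0.1],"twist":[0,0,0],"gripper":0},{"delta_pos":[0,0,0],"twist":[0,0,0],"gripper":0}]'

```text
time_s: 7.55
ee_pos: [636.9, 40.8, 367.1]
orientation: [0.548, 0.448, 0.547, -0.447]
ft_force: [8.3, -1.2, -2.6]
gripper_width: 0.007
```

>>> drive_tool --moves '[{"delta_pos":[0,-1,0.1],"twist":[0,0,0],"gripper":0},{"delta_pos":[0,-1,0.1],"twist":[0,0,0],"gripper":0},{"delta_pos":[0,0,0],"twist":[0,0,0],"gripper":0}]'

```text
time_s: 7.85
ee_pos: [635.1, 40.3, 367.1]
orientation: [0.549, 0.448, 0.547, -0.447]
ft_force: [7.3, -0.6, -3.1]
gripper_width: 0.004
```

>>> drive_tool --moves '[{"delta_pos":[0,-1,0.1],"twist":[0,0,0],"gripper":0},{"delta_pos":[0,0,0],"twist":[0,0,0],"gripper":0}]'

```text
time_s: 8.05
ee_pos: [634.2, 40.0, 367.1]
orientation: [0.549, 0.448, 0.547, -0.447]
ft_force: [7.9, -0.4, -2.8]
gripper_width: 0.006
```

>>> drive_tool --moves '[{"delta_pos":[0,-1,0.1],"twist":[0,0,0],"gripper":0},{"delta_pos":[0,0,0],"twist":[0,0,0],"gripper":0}]'

```text
time_s: 8.25
ee_pos: [633.2, 39.8, 367.1]
orientation: [0.549, 0.448, 0.547, -0.447]
ft_force: [8.2, 0.4, -2.9]
gripper_width: 0.005
```

>>> drive_tool --moves '[{"delta_pos":[0,-1,0.1],"twist":[0,0,0],"gripper":0},{"delta_pos":[0,0,0],"twist":[0,0,0],"gripper":0}]'

```text
time_s: 8.45
ee_pos: [632.3, 39.6, 367.1]
orientation: [0.549, 0.448, 0.547, -0.447]
ft_force: [8.0, 1.3, -2.3]
gripper_width: 0.011
```

>>> drive_tool --moves '[{"delta_pos":[0,-1,0.1],"twist":[0,0,0],"gripper":0},{"delta_pos":[0,0,0],"twist":[0,0,0],"gripper":0}]'

```text
time_s: 8.65
ee_pos: [631.6, 39.4, 367.1]
orientation: [0.549, 0.449, 0.546, -0.446]
ft_force: [9.2, 1.4, -3.3]
gripper_width: 0.004
```

>>> drive_tool --moves '[{"delta_pos":[0,-1,0.1],"twist":[0,0,0],"gripper":0},{"delta_pos":[0,0,0],"twist":[0,0,0],"gripper":0}]'

```text
time_s: 8.85
ee_pos: [631.2, 39.3, 367.2]
orientation: [0.549, 0.449, 0.546, -0.446]
ft_force: [12.3, 1.7, -5.6]
gripper_width: 0.008
```

>>> drive_tool --moves '[{"delta_pos":[0,-1,0.1],"twist":[0,0,0],"gripper":0},{"delta_pos":[0,0,0],"twist":[0,0,0],"gripper":0}]'

```text
time_s: 9.05
ee_pos: [630.8, 39.2, 367.3]
orientation: [0.55, 0.45, 0.546, -0.445]
ft_force: [15.7, 3.3, -5.9]
gripper_width: 0.005
```

```bash
python3 - <<'E'
from h import *
from rig import snapshot
s,R=st(); print(s["torque"])
p,_=snapshot("top")
cv2.imwrite("pics/top3z.png",cv2.resize(p[110:220,220:380],None,fx=5,fy=5,interpolation=2))
E
```

```text
t 9.05 p [630.8  39.2 367.3] F [15.7  3.3 -5.9] g 0.005 q [-0.11  0.43  1.38  0.    1.32 -0.32]
[[0.0086, 0.9799, 0.1993], [0.0014, 0.1993, -0.9799], [-1.0, 0.0088, 0.0003]]
[ 0.38059448 -2.5054092  -0.12512775]
```

View pics/top3z.png

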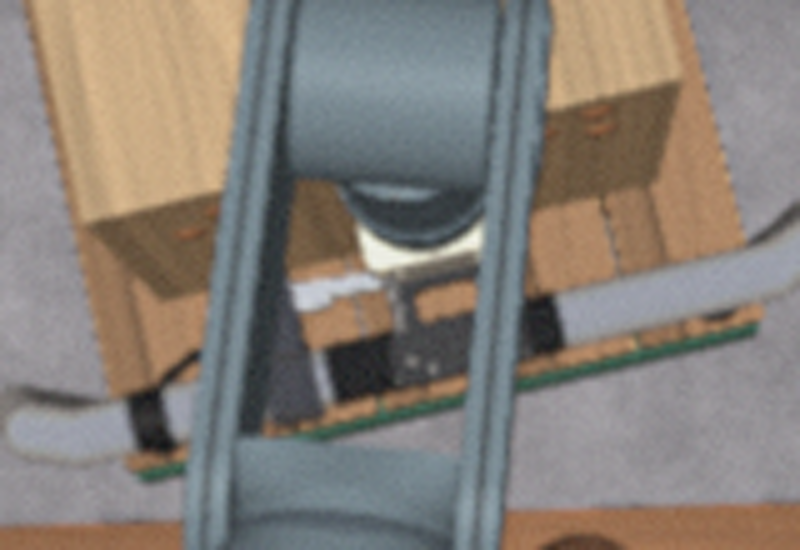

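The stop is felt: force climbs 8→16 N while the arm barely moves. The moment arm is about 160 mm, so contact is at blade height. I'll press a little firmer.

>>> drive_tool --moves '[{"delta_pos":[0,-1,0.1],"twist":[0,0,0],"gripper":0},{"delta_pos":[0,-0.5,0],"twist":[0,0,0],"gripper":0},{"delta_pos":[0,0,0],"twist":[0,0,0],"gripper":0},{"delta_pos":[0,0,0],"twist":[0,0,0],"gripper":0},{"delta_pos":[0,0,0],"twist":[0,0,0],"gripper":0}]'

```text
time_s: 9.6
ee_pos: [630.2, 39.0, 367.4]
orientation: [0.55, 0.451, 0.545, -0.444]
ft_force: [19.5, 4.8, -8.4]
gripper_width: 0.003
```

```bash
python3 -c "
from h import *
s,R=st(); print(s['torque'])"
```

```text
t 9.6 p [630.2  39.  367.4] F [19.5  4.8 -8.4] g 0.003 q [-0.12  0.43  1.39  0.    1.32 -0.32]
[[0.0115, 0.9799, 0.1993], [0.002, 0.1993, -0.9799], [-0.9999, 0.0117, 0.0003]]
[ 0.58482351 -3.24527868 -0.12756279]
```

About 20 N at the stop. Now I'll release fully, backing off past first contact.

>>> drive_tool --moves '[{"delta_pos":[0,3,-0.3],"twist":[0,0,0],"gripper":0},{"delta_pos":[0,4,-0.4],"twist":[0,0,0],"gripper":0},{"delta_pos":[0,4,-0.4],"twist":[0,0,0],"gripper":0},{"delta_pos":[0,4,-0.4],"twist":[0,0,0],"gripper":0},{"delta_pos":[0,4,-0.4],"twist":[0,0,0],"gripper":0},{"delta_pos":[0,4,-0.4],"twist":[0,0,0],"gripper":0},{"delta_pos":[0,4,-0.4],"twist":[0,0,0],"gripper":0},{"delta_pos":[0,4,-0.4],"twist":[0,0,0],"gripper":0},{"delta_pos":[0,4,-0.4],"twist":[0,0,0],"gripper":0},{"delta_pos":[0,4,-0.4],"twist":[0,0,0],"gripper":0}]'

```text
time_s: 10.6
ee_pos: [664.1, 50.1, 366.4]
orientation: [0.547, 0.447, 0.548, -0.448]
ft_force: [-0.2, -0.8, 0.9]
gripper_width: 0.002
```

>>> drive_tool --moves '[{"delta_pos":[0,4,-0.4],"twist":[0,0,0],"gripper":0},{"delta_pos":[0,4,-0.4],"twist":[0,0,0],"gripper":0},{"delta_pos":[0,0,0],"twist":[0,0,0],"gripper":0},{"delta_pos":[0,0,0],"twist":[0,0,0],"gripper":0},{"delta_pos":[0,0,0],"twist":[0,0,0],"gripper":0},{"delta_pos":[0,0,0],"twist":[0,0,0],"gripper":0},{"delta_pos":[0,0,0],"twist":[0,0,0],"gripper":0}]'

```text
time_s: 11.3
ee_pos: [672.1, 52.3, 366.8]
orientation: [0.548, 0.447, 0.548, -0.447]
ft_force: [-0.8, -0.2, -0.8]
gripper_width: 0.005
```

```bash
python3 - <<'E'
from h import *
from rig import snapshot
s,R=st(); print(s["torque"])
p,_=snapshot("top")
cv2.imwrite("pics/top4z.png",cv2.resize(p[110:220,220:380],None,fx=5,fy=5,interpolation=2))
E
```

```text
t 11.3 p [672.1  52.3 366.8] F [-0.8 -0.2 -0.8] g 0.005 q [-0.09  0.51  1.26 -0.    1.38 -0.29]
[[0.0, 0.9799, 0.1996], [-0.0, 0.1996, -0.9799], [-1.0, 0.0, 0.0]]
[-0.0549197   0.02168969  0.08984252]
```

View pics/top4z.png

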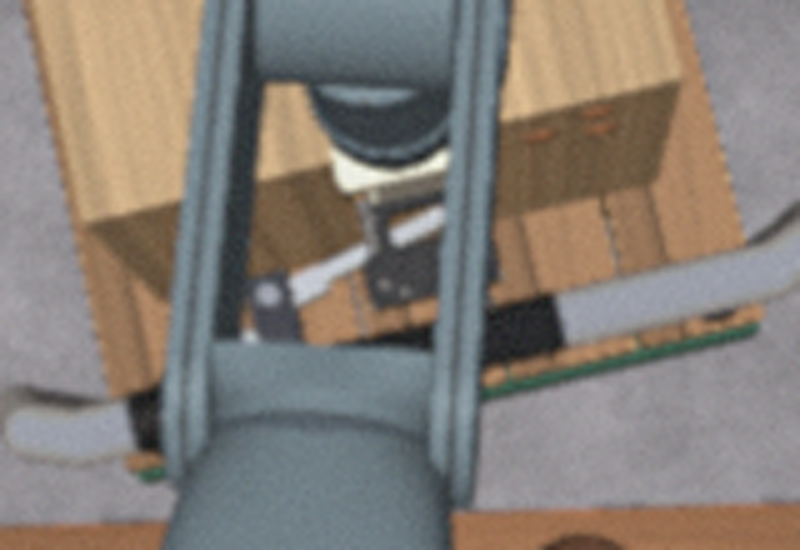

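Force is about zero and the blade is back at its original slant, with its right end at (440,218) in the zoom. Second press.

>>> drive_tool --moves '[{"delta_pos":[0,-4,0.4],"twist":[0,0,0],"gripper":0},{"delta_pos":[0,-4,0.4],"twist":[0,0,0],"gripper":0},{"delta_pos":[0,-4,0.4],"twist":[0,0,0],"gripper":0},{"delta_pos":[0,-4,0.4],"twist":[0,0,0],"gripper":0},{"delta_pos":[0,-4,0.4],"twist":[0,0,0],"gripper":0},{"delta_pos":[0,-4,0.4],"twist":[0,0,0],"gripper":0},{"delta_pos":[0,-4,0.4],"twist":[0,0,0],"gripper":0},{"delta_pos":[0,-4,0.4],"twist":[0,0,0],"gripper":0},{"delta_pos":[0,-4,0.4],"twist":[0,0,0],"gripper":0},{"delta_pos":[0,-4,0.4],"twist":[0,0,0],"gripper":0}]'

```text
time_s: 12.35
ee_pos: [634.7, 40.1, 367.2]
orientation: [0.549, 0.448, 0.546, -0.446]
ft_force: [9.1, 0.8, -3.8]
gripper_width: 0.006
```

>>> drive_tool --moves '[{"delta_pos":[0,-2,0.2],"twist":[0,0,0],"gripper":0},{"delta_pos":[0,-1,0.1],"twist":[0,0,0],"gripper":0},{"delta_pos":[0,-1,0.1],"twist":[0,0,0],"gripper":0},{"delta_pos":[0,0,0],"twist":[0,0,0],"gripper":0}]'

```text
time_s: 12.75
ee_pos: [631.4, 39.2, 367.2]
orientation: [0.549, 0.449, 0.546, -0.446]
ft_force: [10.6, 1.1, -4.4]
gripper_width: 0.006
```

>>> drive_tool --moves '[{"delta_pos":[0,-1,0.1],"twist":[0,0,0],"gripper":0},{"delta_pos":[0,-1,0.1],"twist":[0,0,0],"gripper":0},{"delta_pos":[0,0,0],"twist":[0,0,0],"gripper":0},{"delta_pos":[0,0,0],"twist":[0,0,0],"gripper":0}]'

```text
time_s: 13.15
ee_pos: [630.6, 39.0, 367.3]
orientation: [0.55, 0.45, 0.545, -0.445]
ft_force: [15.6, 2.9, -6.6]
gripper_width: 0.007
```

>>> drive_tool --moves '[{"delta_pos":[0,-1,0.1],"twist":[0,0,0],"gripper":0},{"delta_pos":[0,-0.5,0],"twist":[0,0,0],"gripper":0},{"delta_pos":[0,0,0],"twist":[0,0,0],"gripper":0},{"delta_pos":[0,0,0],"twist":[0,0,0],"gripper":0},{"delta_pos":[0,0,0],"twist":[0,0,0],"gripper":0},{"delta_pos":[0,0,0],"twist":[0,0,0],"gripper":0},{"delta_pos":[0,0,0],"twist":[0,0,0],"gripper":0},{"delta_pos":[0,0,0],"twist":[0,0,0],"gripper":0}]'

```text
time_s: 13.95
ee_pos: [630.1, 38.9, 367.4]
orientation: [0.551, 0.451, 0.544, -0.444]
ft_force: [21.0, 5.0, -9.5]
gripper_width: 0.005
```

```bash
python3 - <<'E'
from h import *
from rig import snapshot
s,R=st(); print(s["torque"])
for n in("scene","top"):
    p,_=snapshot(n)
    x0,y0=(230,170) if n=="scene" else (220,110)
    cv2.imwrite(f"pics/{n}5z.png",cv2.resize(p[y0:y0+110,x0:x0+160],None,fx=5,fy=5,interpolation=2))
E
```

```text
t 13.95 p [630.1  38.9 367.4] F [21.   5.  -9.5] g 0.005 q [-0.12  0.42  1.39  0.    1.32 -0.32]
[[0.0128, 0.9799, 0.1993], [0.002, 0.1993, -0.9799], [-0.9999, 0.013, 0.0006]]
[ 0.67804166 -3.28749756 -0.09094582]
```

View pics/scene5z.png

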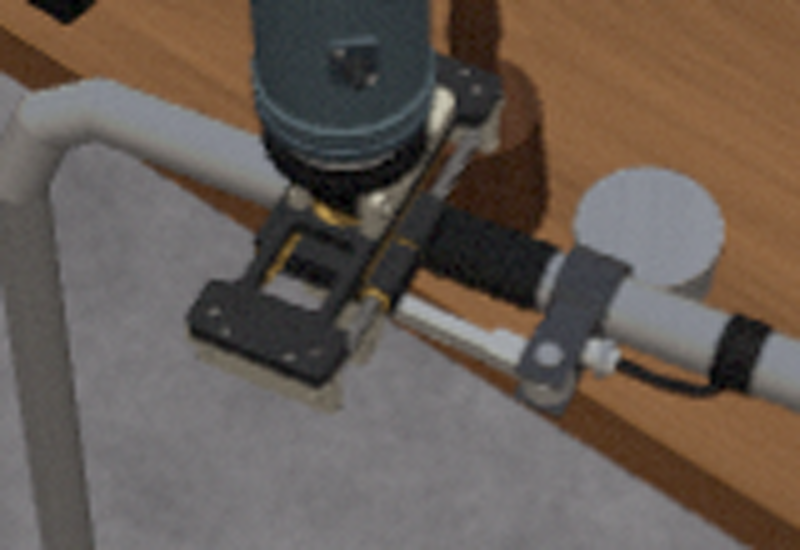

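View pics/top5z.png

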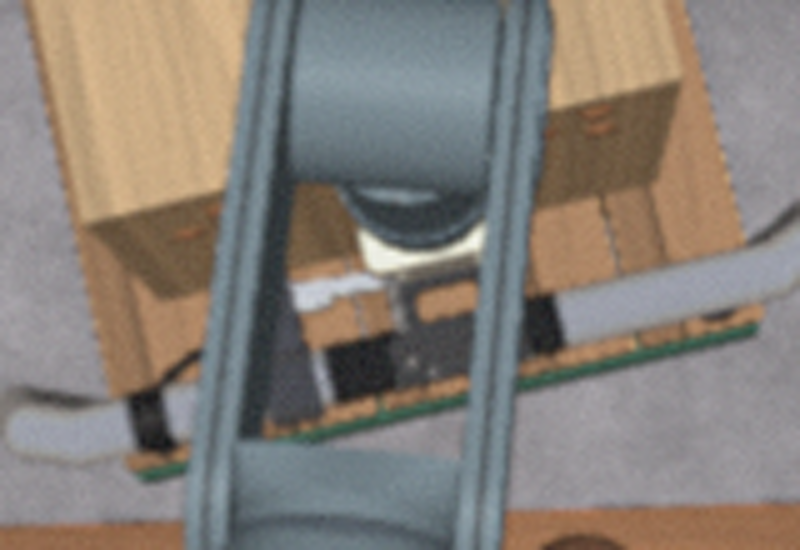

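The blade now lies nearly parallel to the bar, between the clamp at (550,355) and the fingers at (390,300) in the scene zoom. The mallet and tin haven't moved. Force holds at about 21 N, so I'm handing in.

```bash
python3 -c "
from rig import robot
print(robot.hand_in())"
```

```text
the job is handed in; nothing more can be done
None
```

I pressed the brake lever in to its stop, let it come all the way back out, then pressed it in again. I handed in at about 14 s with the lever still held in. The fingers were closed and pushed with the outside of one finger, gripping nothing.

- **First press:** The finger moved about 27 mm after touching the lever. Resistance rose from about 5 N to 8–9 N, then climbed sharply at the stop, and I held it at about 20 N.
- **Release:** The force fell to about zero, and the top view showed the blade back at its original slant. The ball itself was hidden by the arm in that picture.
- **Second press:** It stopped at the same place, within about 0.1 mm. At the last check I was holding along the push direction with about 21 N.
- **Last pictures:** The blade lay nearly parallel to the bar, and the mallet and tin looked unmoved. The gripper's body was about 45 mm above the bar by calculation. I did not check the grinder and gouge again, but the arm only passed well above the bench.
- **Small oddity:** The hold also has about 9 N vertically on the tool, from friction and a slight tilt of about 0.01 rad. No check failed.

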